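Unlock the kit box with the red key

ROBOT

A 7-joint arm with a two-finger parallel gripper is mounted at the origin on the work surface. World frame = base frame: x ahead of the robot, y to its left, z up, the work surface at z = 0. Lengths are in m, angles in rad, forces in N, time in s.
With the tool pointing down it reaches from about 0.35 to 0.9 m from the base axis. Payload 8.1 kg.
Tool frame: the origin (TCP) lies midway between the tips of the shut fingers; the grasp point (between the pads) lies 19 mm behind it; y points along the fingers, z is the direction in which the jaws open and shut, and the axes are right-handed (so a half turn about y gives the same grasp; the last joint's range is limited). The gripper opens to 92 mm and grips with 3 to 60 N. Pads are 19 mm wide; open, the fingers measure 130 mm over their backs; the gripper's body (75 mm by 190 mm) begins 47 mm behind the grasp point.
Start: joints at [1.179, 0.434, 0.025, 1.573, -0.012, 1.134, -0.075], TCP at [0.178, -0.599, 0.227] pointing down, gripper open.
Joint ranges: [-2.62, 2.62], [-0.44, 2.09], [-1.27, 1.32], [0.08, 2.57], [-1.32, 4.46], [0.12, 2], [-2.74, 2.74]. Speed limits (rad/s): [2.22, 2.22, 3.01, 3.01, 3.14, 3.14, 3.14].

INTERFACE

Orientations are given as a rotation vector (axis times angle).
In Python, from rig import robot gives the robot as it stands.
- The arm moves only by the tool step_arm, never from a script. Its argument "moves" is a list of rows, each a list of 2 entries, a list of its own where there are three numbers: the shift along the tool's x, y, z in units of 30 mm (1.0 is 30 mm), then the turn about the tool's y in units of 8 degrees (1.0 is 8 degrees). A call has 1 to 20 rows; each row is the pose to reach, as a shift and turn from the pose measured when the call began, along the tool's axes at that moment; what a row does not reach only later rows make up. A row lasts 1/8 s, in which the tool goes at most 62.5 mm and 10.7 degrees, less where a joint would pass 70% of its speed; a pose out of reach is approached as far as the arm can. A call with a gripper value outside its range is refused whole. "hand" is the finger opening in mm, from 0 to 91.8, set as the call begins (left out, the last holds). The fingers move at their own pace and stop on an object; the grip force is fixed at half the most. Time passes only in rows, so rows that repeat a pose let the fingers close. It gives the time, the measured TCP pose, the force and the opening at its end, in the units of the state.
- robot.get_obs(): the state, without advancing time (a new reading comes with each control period).
- robot.snapshot(name): name is "scene" or "side" or "wrist"; returns the picture (400x640x3 uint8, blue, green, red); there is no depth.
- robot.camera_info(name): a dict with "fx", "fy", "cx", "cy" (pixels), "rvec" (rotation vector, rad) and "tvec" (3), from world to camera coordinates, as OpenCV has them. Camera axes: x right, y down, z forward; pixel columns grow to the right and rows downward; lengths in m; the calibration is good to about 2 mm. A picture is of the moment at which its call begins: read the wrist's pose just before it. camera_info takes no time and is no camera call; for the wrist camera it gives the pose at the moment of the call.
- robot.job_done(): hands the job in, once; it reports no verdict.
The state is a dict: "time_s": time; "joint_pos": joint angles; "qvel": joint speeds; "effort": joint torques, N m; "tcp_pos": TCP position; "orientation": TCP orientation; "ft_force": force on the tool from outside, world axes, zero at the start; "torque": the same for the moment, N m; "finger_gap": opening from 0.0 (shut) to 1.0 (fully open).
Only numpy, scipy, OpenCV 4.12 (cv2) and the standard library are available. Lean on these libraries where they do the work, as an engineer would, in place of code of your own. Each camera call takes 0.05 s, during which the arm holds its last target.

TASK

Lift the red-headed key out of the wooden rack, push it straight down until it is fully home in the lock on top of the blue kit box, then turn it clockwise (seen from above) until the hidden bolt lets go and the tilt-out bin springs open. Leave the key standing in the lock and let go of it.

Things in the scene. Friction and masses are not known exactly. Their poses are not given: they have to be found in the camera images.
- key_red: Red-headed T-key, 94 mm, 60 g, upright in a 42 mm high wooden rack, tip 36 mm down a slot with 1 mm clearance; blue and green ones beside it, 65 mm apart along y. Origin: centre of the blade's tip. z up to the head, y along the width, x through the thickness. Steel blade 6 (x) by 22 (y), z 0 to 52 mm; head 12 (x) by 40 (y), z 52 to 94 mm: grip from above, closing along x.
- keyway (a point): Keyway mouth in the brass barrel in the blue kit box's roof (130 mm high): slot centre, level with the roof. z up, y along the slot, x across; turns with the barrel. Slot 10 (x) by 27 (y), 33 mm deep, closed bottom (key home = tip on it). Lead-in plates 12 mm high widen it 7 mm each side, in a collar 80 mm across, 12 mm high. Key y goes along slot y, either way round.
- barrel (a joint): Lock barrel's angle, rad: 0 locked (start), grows clockwise seen from above to a hard stop at 1.05, about the vertical through the keyway point; stays where left, friction about 0.05 N m. The key has about 0.2 rad of play in the slot, so it turns about 1.25 rad to reach the stop. The hidden bolt lets go of the bin at about 0.6.
- bin (a joint): Tilt of the grey plastic bin (red ball inside) in the kit box's front, the side nearest the robot, rad: 0 shut (start, held by the hidden bolt); when the bolt has let go it springs out by itself to its stop at 0.3, its top edge moving away from the lock.

How it is judged:
On the way, in this order (a step that is already met when the one before it is completed fails the run):
1. the red key is fully home in the lock (tip within 10 mm of the keyway's bottom), upright, the barrel not yet turned (z of key_red in the frame of keyway below -0.023 m and horizontal distance between key_red and keyway below 0.012 m and angle between key_red's own z axis and vertical below 0.26 rad and value of joint barrel below 0.4 rad), for 0.2 s.
2. with the red key in it the barrel is turned past 0.7 rad and the bin has sprung open (z of key_red in the frame of keyway below -0.023 m and horizontal distance between key_red and keyway below 0.012 m and angle between key_red's own z axis and vertical below 0.26 rad and value of joint barrel above 0.7 rad and value of joint bin above 0.15 rad), for 0.2 s.
At the end, for the whole second after the job is handed in: The red key stands in the lock, at rest: tip within 10 mm of the keyway's bottom (23 mm or more below the mouth) and within 12 mm of its centre seen from above, leaning less than 0.26 rad; the barrel is turned more than 0.7 rad and the bin is tilted out more than 0.15 rad (all of step 2 and linear speed of key_red below 0.02 m/s and velocity of joint bin below 0.1 rad/s); the robot touches nothing.
It also fails if it takes over 45 s, if anything falls off the work surface, if the arm or the gripper's body presses on something with over 40 N, if the wrist force passes 120 N, or if a joint passes its speed limit or range.

## Working session

There is one attempt and no reset: what is moved stays moved. The work goes in short steps, Python scripts to look and compute and a tool call to move; the robot and the scene stay as the last step left them, time stands still between calls to the robot, and variables do not carry over. Pictures are saved under pics/ and viewed, and the job is handed in when it is done.

Besides the shell and the picture viewer there is one more tool, called after "Request:" as name(argument=value, ...), one argument or row to a line, values as JSON. step_arm: Moves the arm, as the interface text tells. Its arguments: {"type":"object","properties":{"moves":{"type":"array"},"hand":{"type":"number"}},"required":["moves"]}

```bash
mkdir -p pics; ls
python3 - <<'E'
from rig import robot
import cv2
o=robot.get_obs(); print(o)
for n in ["scene","side","wrist"]:
    cv2.imwrite(f"pics/{n}0.png",robot.snapshot(n)); print(n,robot.camera_info(n))
E
```

```text
pics
{'time_s': 0.0, 'joint_pos': array([ 1.17939891,  0.43521614,  0.02495673,  1.57412072, -0.01159985,
        1.13401078, -0.07505936]), 'qvel': array([-1.08084269e-04, -5.60153082e-04, -7.09170625e-04, -8.87056680e-04,
        1.25422823e-03,  2.04023067e-05,  8.17735064e-04]), 'effort': array([ 8.84399719e-05, -6.67854595e+01,  9.84686762e-01, -3.14470375e+01,
       -6.06840011e-02,  4.29940433e-02,  1.65454117e-04]), 'tcp_pos': array([ 0.1778011 , -0.59862221,  0.22593991]), 'orientation': array([-0.30086975,  2.06820094, -2.06492771]), 'ft_force': array([ 0.55273868, -0.2242495 ,  0.10228528]), 'torque': array([-0.0324261 ,  0.0199692 ,  0.00564806]), 'finger_gap': 0.997818647215757}
scene {'fx': 409.577069469689, 'fy': 409.577069469689, 'cx': 316.2040329897893, 'cy': 189.29329213422687, 'rvec': array([ 2.20208139,  0.00362203, -0.01536904]), 'tvec': array([-0.5143561 ,  0.11611316,  0.75837854])}
side {'fx': 483.02586138961755, 'fy': 483.02586138961755, 'cx': 314.8312850075679, 'cy': 198.26003549538373, 'rvec': array([ 0.21300399, -2.73330245,  1.44234341]), 'tvec': array([0.53685889, 0.12558621, 0.83610366])}
wrist {'fx': 313.0837904671346, 'fy': 313.0837904671346, 'cx': 318.9477830609265, 'cy': 196.12889013861624, 'rvec': array([-2.33676011,  1.74195934,  0.240401  ]), 'tvec': array([-0.62408681, -0.03511456,  0.39065336])}
```

View pics/scene0.png

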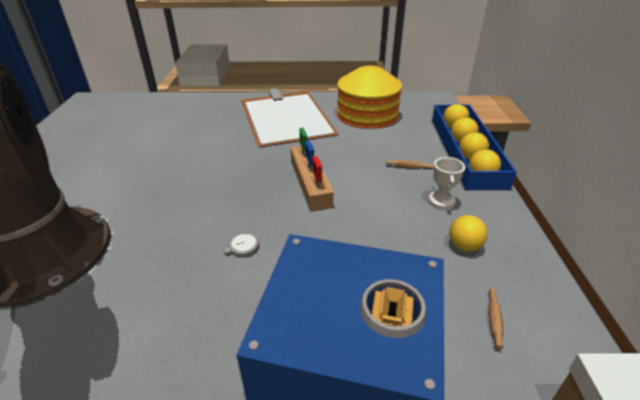

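View pics/side0.png

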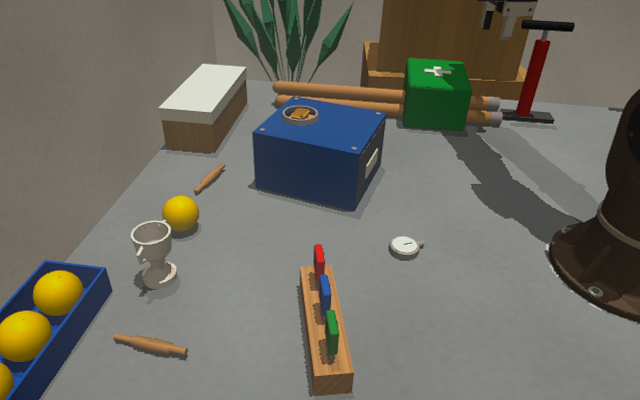

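View pics/wrist0.png

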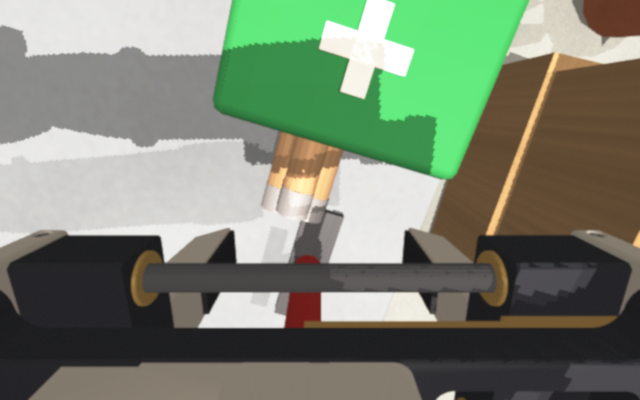

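The scene view shows the key rack at about (312,178) with the red key at (318,168), and the lock collar at about (393,307). I'll enlarge these areas.

Run:
```python
import cv2
def crop(f,x,y,w,h,k,o):
    i=cv2.imread(f)[y:y+h,x:x+w]; i=cv2.resize(i,None,fx=k,fy=k,interpolation=cv2.INTER_CUBIC)
    for a in range(0,w,10): 
        cv2.putText(i,str(x+a),(a*k,8),0,.3,(255,255,255),1); cv2.line(i,(a*k,10),(a*k,14),(255,255,255),1)
    for a in range(0,h,10):
        cv2.putText(i,str(y+a),(0,a*k+4),0,.3,(255,255,255),1)
    cv2.imwrite(o,i)
crop("pics/scene0.png",285,120,60,95,6,"pics/c1.png")
crop("pics/scene0.png",350,265,90,80,7,"pics/c2.png")
crop("pics/side0.png",290,235,70,165,3,"pics/c3.png")
crop("pics/side0.png",250,90,140,60,5,"pics/c4.png")
```

```text
(no output)
```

View pics/c1.png

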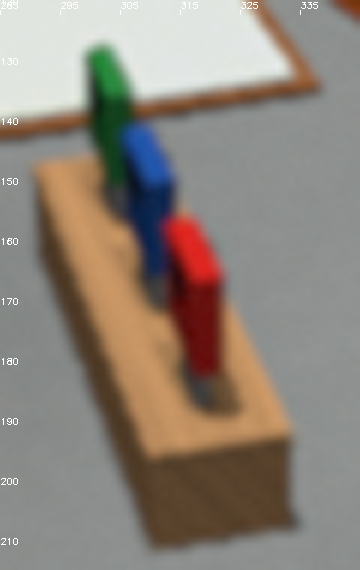

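View pics/c2.png

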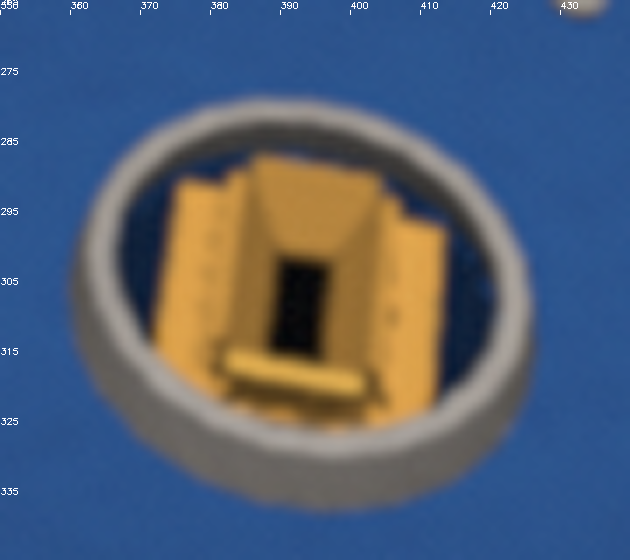

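View pics/c3.png

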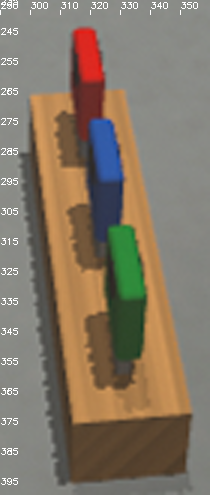

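View pics/c4.png

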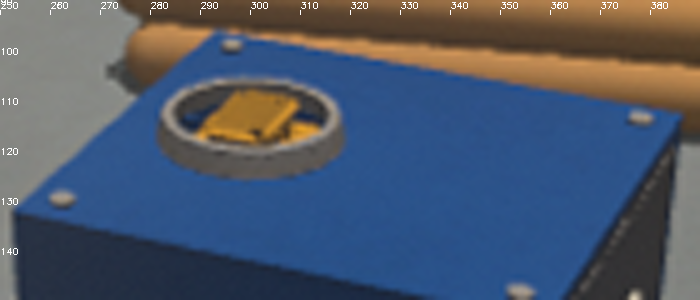

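```bash
cat > h.py <<'E'
import cv2,numpy as np
def cam(info):
    R=cv2.Rodrigues(info["rvec"])[0];K=np.array([[info["fx"],0,info["cx"]],[0,info["fy"],info["cy"]],[0,0,1]])
    return K,R,np.array(info["tvec"])
def back(info,u,v,z):
    K,R,t=cam(info); d=R.T@np.linalg.solve(K,[u,v,1]); c=-R.T@t
    return c+d*(z-c[2])/d[2]
def proj(info,P):
    K,R,t=cam(info); return cv2.projectPoints(np.atleast_2d(np.array(P,float)),info["rvec"],info["tvec"],K,None)[0][:,0]
E
python3 - <<'E'
from rig import robot
from h import *
np.set_printoptions(precision=4,suppress=True)
s=robot.camera_info("scene");d=robot.camera_info("side")
for n,i,u,v,z in [("rackFL",s,291.2,147.5,.042),("rackNL",s,309.7,196.2,.042),("rackNR",s,333.3,192.2,.042),
 ("redtop",s,317.,161.3,.1),("redtopback",s,314.7,156.1,.1),("redtopfront",s,319.4,166.5,.1),
 ("redtop side",d,319.3,251,.1),("rack side a",d,300,266,.042),("rack side b",d,331,264,.042),("rack side c",d,313,376,.042),("rack side d",d,353,373,.042),
 ("collar s",s,394,304.7,.142),("collar d",d,290+0,0,.142) ,("slot tl",s,389.7,301.9,.13),("slot tr",s,396.9,302.4,.13),
 ("coll L",s,362.1,303,.142),("coll R",s,425.7,308,.142),("col top",s,390,279,.142),("col bot",s,397,330.5,.142),
 ("collar side",d,250+253/5,90+110/5,.142),
 ("screw",s,296,241,.13),("screw",s,433,264,.13),("screw",s,254,345,.13),("screw",s,430,384,.13)]:
    print(n,back(i,u,v,z))
E
```

```text
rackFL [0.4528 0.3054 0.042 ]
rackNL [0.5009 0.1133 0.042 ]
rackNR [0.5484 0.1265 0.042 ]
redtop [0.5157 0.1517 0.1   ]
redtopback [0.5109 0.1715 0.1   ]
redtopfront [0.5205 0.1327 0.1   ]
redtop side [0.5164 0.1544 0.1   ]
rack side a [0.5489 0.1284 0.042 ]
rack side b [0.501  0.1154 0.042 ]
rack side c [0.4996 0.323  0.042 ]
rack side d [0.4508 0.3108 0.042 ]
collar s [ 0.6091 -0.2303  0.142 ]
collar d [ 0.8168 -1.223   0.142 ]
slot tl [ 0.607  -0.2167  0.13  ]
slot tr [ 0.6157 -0.2174  0.13  ]
coll L [ 0.5719 -0.2279  0.142 ]
coll R [ 0.6452 -0.235   0.142 ]
col top [ 0.6098 -0.1909  0.142 ]
col bot [ 0.6073 -0.2652  0.142 ]
collar side [ 0.6085 -0.2269  0.142 ]
screw [ 0.4876 -0.1092  0.13  ]
screw [ 0.6735 -0.1541  0.13  ]
screw [ 0.449  -0.2756  0.13  ]
screw [ 0.6339 -0.3194  0.13  ]
```

```bash
cat >> h.py <<'E'
def plan(o,target,yawjaw_deg):
    """shift in units & turn in units to bring TCP to target and jaw axis (tool z) to world yaw (mod 180)"""
    R=cv2.Rodrigues(np.array(o["orientation"]))[0]
    sh=R.T@(np.array(target)-o["tcp_pos"])/0.03
    cur=np.degrees(np.arctan2(R[1,2],R[0,2]))
    dw=(yawjaw_deg-cur+90)%180-90   # ccw world turn; tool y down => tool turn = -dw
    return sh,-dw/8,cur,R
E
python3 - <<'E'
from rig import robot
from h import *
np.set_printoptions(precision=4,suppress=True)
o=robot.get_obs()
sh,t,c,R=plan(o,[.516,.153,.25],14)
print(R,c,sh,t)
E
```

```text
[[-0.9586 -0.0004  0.2847]
 [-0.2847  0.0012 -0.9586]
 [ 0.0001 -1.     -0.0012]] -73.45998919196397 [-17.939   -0.7722 -20.8137] -10.932498648995498
```

Request:
step_arm(
  moves=[
    [[0,-1.5,0],0],
    [[0,-3,0],0],
    [[-1.2,-3,-1.4],-0.7],
    [[-2.4,-3,-2.8],-1.5],
    [[-3.6,-3,-4.2],-2.2],
    [[-4.8,-3,-5.5],-2.9],
    [[-6,-3,-6.9],-3.6],
    [[-7.2,-3,-8.3],-4.4],
    [[-8.4,-3,-9.7],-5.1],
    [[-9.6,-3,-11.1],-5.8],
    [[-10.8,-3,-12.5],-6.6],
    [[-12,-3,-13.9],-7.3],
    [[-13.1,-3,-15.3],-8],
    [[-14.3,-3,-16.6],-8.7],
    [[-15.5,-3,-18],-9.5],
    [[-16.7,-3,-19.4],-10.2],
    [[-17.9,-2,-20.8],-10.9],
    [[-17.94,-1,-20.81],-10.93],
    [[-17.94,-1,-20.81],-10.93],
    [[-17.94,-1,-20.81],-10.93],
  ],
  hand=60,
)

```text
time_s: 2.65
tcp_pos: [0.5163, 0.1524, 0.2578]
orientation: [-1.313, 1.029, -1.028]
ft_force: [-0.5, -0.4, 0.3]
finger_gap: 0.651
```

Run:
```python
from rig import robot
from h import *
np.set_printoptions(precision=4,suppress=True)
o=robot.get_obs()
sh,t,c,R=plan(o,[.516,.153,.1],14)
print(o["tcp_pos"],c,sh,t,R,o["joint_pos"],o["ft_force"])
w=robot.camera_info("wrist")
i=robot.snapshot("wrist"); cv2.imwrite("pics/w1.png",i)
print(proj(w,[[.516,.153,.1],[.609,-.228,.142],list(o["tcp_pos"])]))
import pickle; pickle.dump((w,o),open("w1.pkl","wb"))
```

```text
[0.5163 0.1524 0.2578] 13.912711035485653 [-0.0182  5.2591 -0.0063] -0.010911120564292887 [[ 0.2404  0.0002  0.9707]
 [-0.9707  0.001   0.2404]
 [-0.0009 -1.      0.0004]] [ 0.1654  0.3619 -0.7329  1.6957  0.258   1.1829 -0.3908] [-0.4866 -0.4337  0.309 ]
[[319.3021 180.9318]
 [318.0165 496.4911]
 [320.3326 245.7492]]
```

View pics/w1.png

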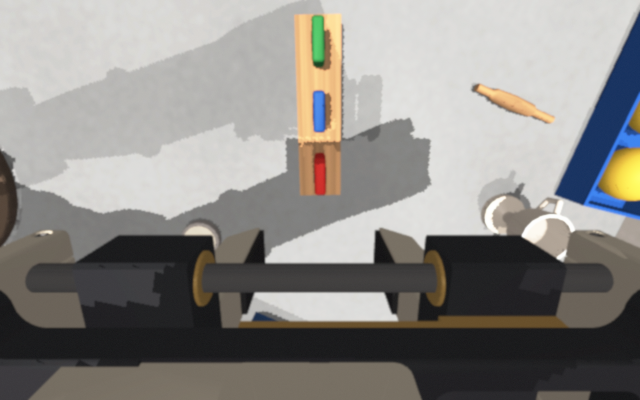

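```bash
cat >> h.py <<'E'
def crop(f,x,y,w,h,k,o):
    i=cv2.imread(f)[y:y+h,x:x+w]; i=cv2.resize(i,None,fx=k,fy=k,interpolation=cv2.INTER_CUBIC)
    for a in range(0,w,10): 
        cv2.putText(i,str(x+a),(a*k,8),0,.3,(255,0,255),1); cv2.line(i,(a*k,10),(a*k,14),(255,0,255),1)
    for a in range(0,h,10):
        cv2.putText(i,str(y+a),(0,a*k+4),0,.3,(255,0,255),1)
    cv2.imwrite(o,i)
E
python3 -c "
from h import *
crop('pics/w1.png',285,130,70,80,7,'pics/w1c.png')"
```

```text
(no output)
```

View pics/w1c.png

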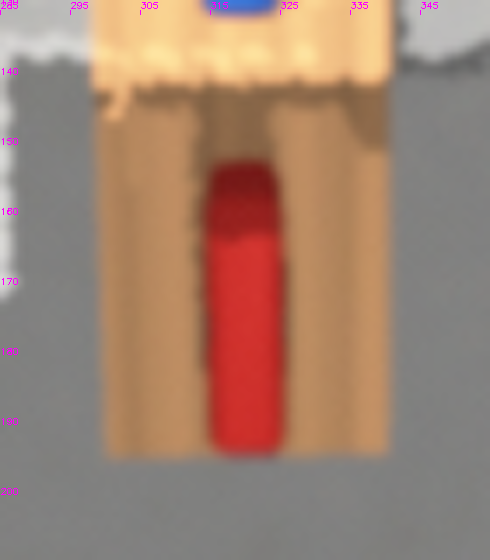

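Run:
```python
from h import *
import pickle
np.set_printoptions(precision=2,suppress=True)
w,o=pickle.load(open("w1.pkl","rb"))
K,R,t=cam(w); print("cam",-R.T@t, R[2])
def head(c,yaw):
    a=np.radians(yaw);ex=np.array([np.cos(a),np.sin(a),0]);ey=np.array([-ex[1],ex[0],0])
    return [np.r_[c,0]+ex*sx*.006+ey*sy*.02+np.array([0,0,z]) for z in (.1,.058) for sx in(-1,1) for sy in (-1,1)]
for c in ([.516,.153],[.516,.155]): print(proj(w,head(c,14)))
for u,v in((320,194.5),(319.5,153),(319.5,163)): print(back(w,u,v,.1))
```

```text
cam [0.5  0.22 0.42] [ 0.07 -0.26 -0.96]
[[313.61 199.49]
 [313.4  161.76]
 [325.01 199.47]
 [325.18 161.75]
 [314.13 189.57]
 [313.96 155.8 ]
 [324.29 189.56]
 [324.42 155.79]]
[[314.06 197.71]
 [313.86 159.87]
 [325.48 197.7 ]
 [325.67 159.86]
 [314.54 187.98]
 [314.37 154.11]
 [324.7  187.96]
 [324.85 154.1 ]]
[0.52 0.14 0.1 ]
[0.51 0.18 0.1 ]
[0.51 0.17 0.1 ]
```

Request:
step_arm(
  moves=[
    [[-0.09,1.5,0],0],
    [[-0.09,3,0],0],
    [[-0.09,4.2,0],0],
    [[-0.09,4.5,0],0],
    [[-0.09,4.5,0],0],
  ],
)

```text
time_s: 3.32
tcp_pos: [0.5168, 0.1551, 0.1244]
orientation: [-1.311, 1.028, -1.03]
ft_force: [0.2, 0.1, 0.2]
finger_gap: 0.651
```

Run:
```python
from rig import robot
from h import *
np.set_printoptions(precision=4,suppress=True)
o=robot.get_obs()
print(o["tcp_pos"],o["ft_force"])
w=robot.camera_info("wrist")
i=robot.snapshot("wrist"); cv2.imwrite("pics/w2.png",i)
for z in (.1,.06):print(proj(w,[[.516,.155,z],[.516-.0048,.155+.0194,z],[.516+.0048,.155-.0194,z],list(o["tcp_pos"])]))
i=robot.snapshot("side"); cv2.imwrite("pics/s2.png",i)
i=robot.snapshot("scene"); cv2.imwrite("pics/sc2.png",i)
crop('pics/s2.png',270,200,100,100,6,'pics/s2c.png')
crop('pics/sc2.png',270,100,100,100,6,'pics/sc2c.png')
```

```text
[0.5168 0.1551 0.1244] [0.1515 0.141  0.1912]
[[318.7765 229.2075]
 [318.7692 198.4983]
 [318.7834 258.2766]
 [320.421  245.8233]]
[[318.5905 209.4034]
 [318.5801 183.3964]
 [318.6005 234.2447]
 [320.421  245.8233]]
```

View pics/w2.png

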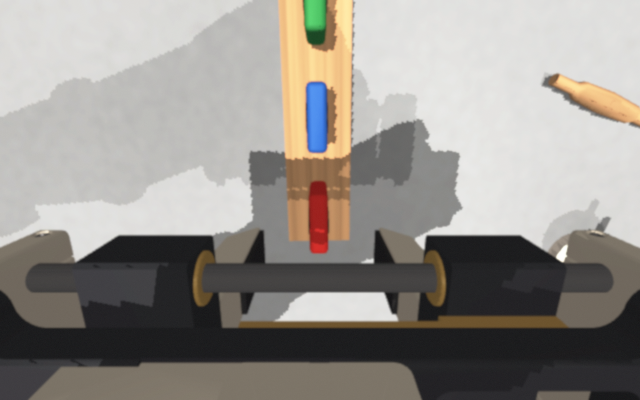

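View pics/s2c.png

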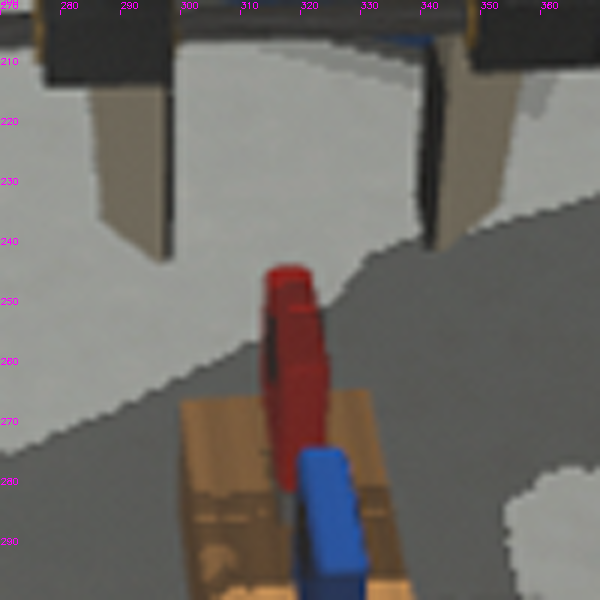

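View pics/sc2c.png

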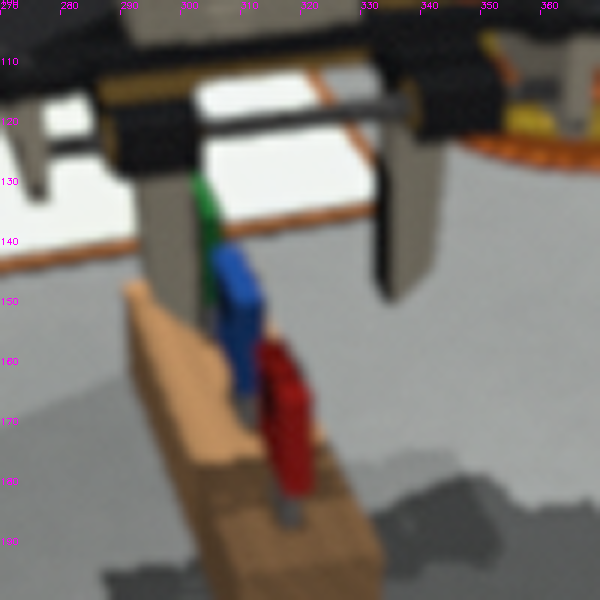

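Request:
step_arm(
  moves=[
    [[-0.04,0.7,-0.03],0],
    [[-0.04,1.4,-0.03],0],
    [[-0.04,2,-0.03],0],
    [[-0.04,2.05,-0.03],0],
    [[-0.04,2.05,-0.03],0],
  ],
)

```text
time_s: 4.1
tcp_pos: [0.5167, 0.1569, 0.0641]
orientation: [-1.309, 1.026, -1.03]
ft_force: [0.3, 0.2, 0.1]
finger_gap: 0.653
```

Run:
```python
from rig import robot
from h import *
np.set_printoptions(precision=4,suppress=True)
o=robot.get_obs()
print(plan(o,[.5157,.156,.063],14)[:3],o["ft_force"])
cv2.imwrite("pics/s3.png",robot.snapshot("side"))
cv2.imwrite("pics/sc3.png",robot.snapshot("scene"))
crop('pics/s3.png',270,200,100,100,6,'pics/s3c.png')
crop('pics/sc3.png',270,120,100,100,6,'pics/sc3c.png')
```

```text
(array([ 0.0219,  0.0351, -0.0393]), np.float64(-0.01503140798946312), np.float64(13.879748736084299)) [0.2814 0.2484 0.0628]
```

View pics/s3c.png

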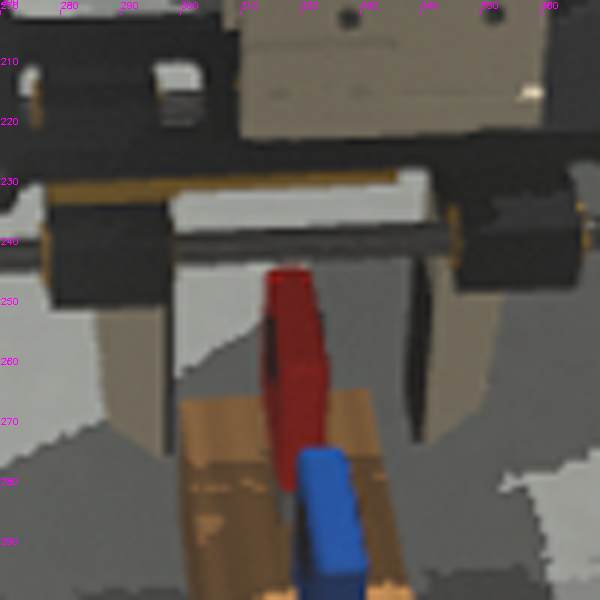

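View pics/sc3c.png

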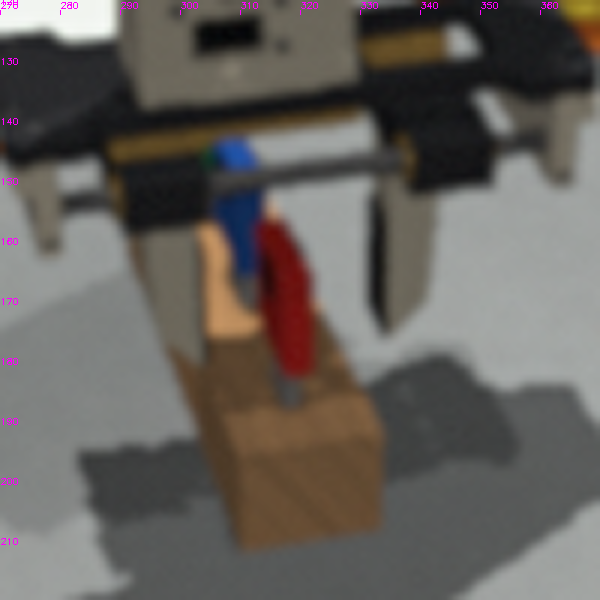

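The fingers straddle the head, with the inner faces at columns 298 and 338 and the key at 318. I'm closing now.

Request:
step_arm(
  moves=[
    [[0.02,0.03,-0.01],0],
    [[0.02,0.03,-0.01],0],
    [[0.02,0.03,-0.01],0],
    [[0.02,0.03,-0.01],0],
    [[0.02,0.03,-0.01],0],
    [[0.02,0.03,-0.01],0],
  ],
  hand=0,
)

```text
time_s: 4.95
tcp_pos: [0.5167, 0.1563, 0.0634]
orientation: [-1.309, 1.026, -1.03]
ft_force: [0.0, -0.5, -0.4]
finger_gap: 0.128
```

Request:
step_arm(
  moves=[
    [[0,-0.6,0],0],
    [[0,-1.5,0],0],
    [[0,-3,0],0],
    [[0,-4.6,0],0],
    [[0,-6,0],0],
    [[0,-6.6,0],0],
    [[0,-6.6,0],0],
  ],
)

```text
time_s: 5.82
tcp_pos: [0.5161, 0.1564, 0.2636]
orientation: [-1.306, 1.024, -1.032]
ft_force: [0.6, 0.0, -1.2]
finger_gap: 0.128
```

Run:
```python
from rig import robot
from h import *
np.set_printoptions(precision=4,suppress=True)
o=robot.get_obs()
print(o["tcp_pos"],o["ft_force"],o["finger_gap"])
print(plan(o,[.609,-.228,.26],-13.4)[:3])
w=robot.camera_info("wrist")
cv2.imwrite("pics/w4.png",robot.snapshot("wrist"))
cv2.imwrite("pics/s4.png",robot.snapshot("side"))
cv2.imwrite("pics/sc4.png",robot.snapshot("scene"))
crop('pics/s4.png',240,70,160,160,5,'pics/s4c.png')
crop('pics/sc4.png',250,0,140,140,5,'pics/sc4c.png')
```

```text
[0.5161 0.1564 0.2636] [ 0.6283  0.04   -1.1647] 0.1276285299597579
(array([13.1817,  0.1053, -0.071 ]), np.float64(3.4104842070396266), np.float64(13.883873656317013))
```

View pics/s4.png

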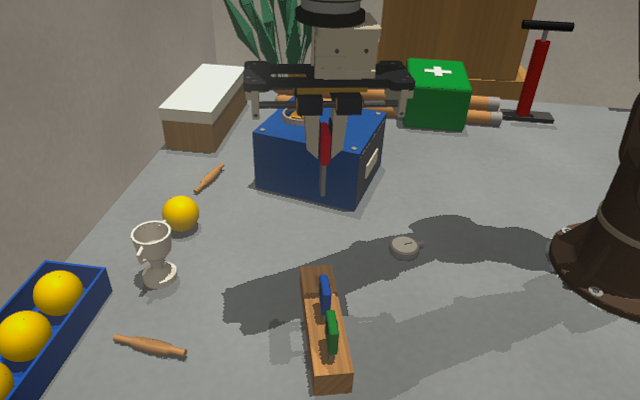

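View pics/sc4.png

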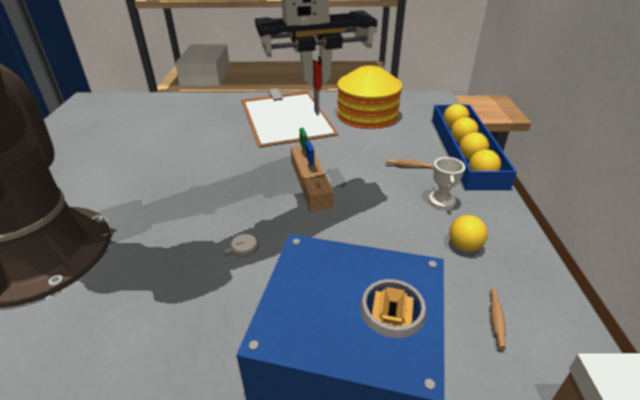

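View pics/w4.png

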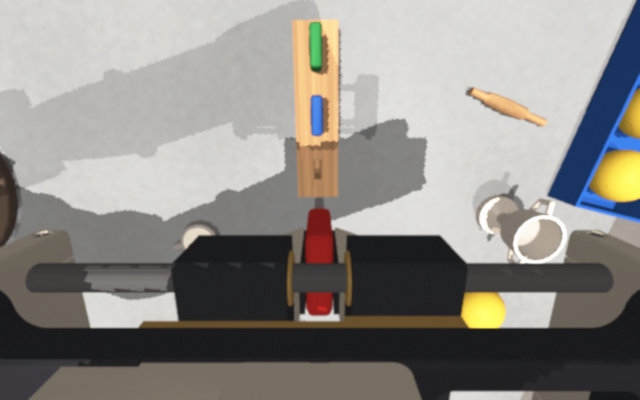

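Run:
```python
from rig import robot
from h import *
np.set_printoptions(precision=2,suppress=True)
crop('pics/w4.png',280,180,80,140,4,'pics/w4c.png')
crop('pics/s4.png',290,100,70,105,5,'pics/s4c.png')
crop('pics/sc4.png',290,40,60,90,6,'pics/sc4c.png')
a=np.radians(13.9);ex=np.array([np.cos(a),np.sin(a),0]);ey=np.array([-ex[1],ex[0],0])
t=np.array([.5161,.1564,.2062])
pts=[t+ex*sx*hx+ey*sy*hy+[0,0,z] for z,hx,hy in((0,.003,.011),(.052,.006,.02),(.094,.006,.02)) for sx in(-1,1) for sy in(-1,1)]
for n in("scene","side","wrist"): print(n,proj(robot.camera_info(n),pts))
a=np.hstack([cv2.copyMakeBorder(cv2.imread(f'pics/{n}c.png'),0,600,0,0,cv2.BORDER_CONSTANT)[:560] for n in('s4','sc4')]);cv2.imwrite('pics/cmp4.png',a)
```

```text
scene [[316.54 113.95]
 [313.8  108.91]
 [319.73 113.58]
 [316.92 108.56]
 [315.79  88.85]
 [310.67  80.46]
 [322.51  88.16]
 [317.12  79.82]
 [315.53  64.92]
 [310.24  57.29]
 [322.49  64.28]
 [316.92  56.7 ]]
side [[323.03 186.71]
 [324.94 195.83]
 [318.63 186.86]
 [320.41 195.99]
 [325.92 149.59]
 [329.75 165.15]
 [316.8  149.83]
 [320.14 165.43]
 [327.2  120.19]
 [331.27 134.72]
 [317.72 120.39]
 [321.26 134.96]]
wrist [[317.21 227.34]
 [317.17 198.25]
 [325.46 227.33]
 [325.64 198.23]
 [312.02 275.03]
 [311.6  208.73]
 [332.89 274.98]
 [333.8  208.7 ]
 [310.52 323.27]
 [309.85 240.16]
 [337.46 323.18]
 [339.03 240.1 ]]
```

View pics/cmp4.png

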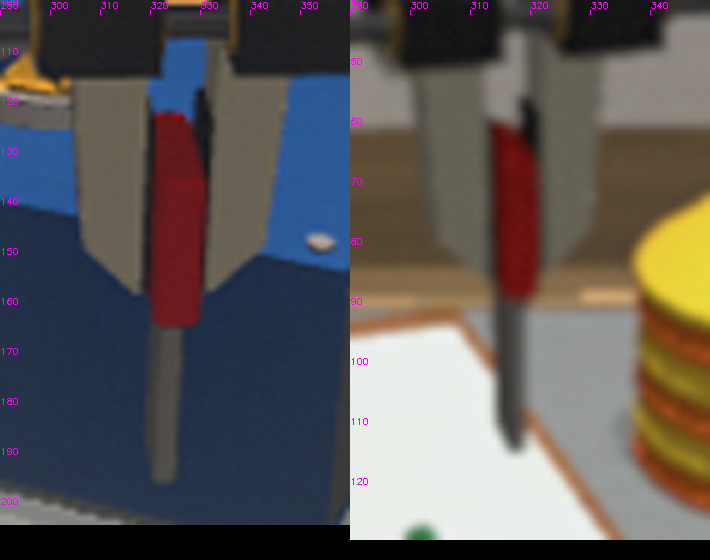

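View pics/w4c.png

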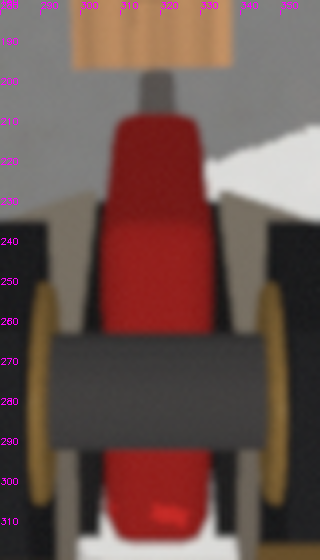

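Request:
step_arm(
  moves=[
    [[0.8,0,0],0.3],
    [[2.4,0,0],0.7],
    [[4.2,0,0],1.2],
    [[6,0,0],1.7],
    [[7.8,0,0],2.2],
    [[9.6,0,0],2.7],
    [[11.2,0,-0.05],3.1],
    [[12.5,0,-0.07],3.4],
    [[13.2,0.2,-0.07],3.41],
    [[13.2,0.6,-0.07],3.41],
    [[13.2,1,-0.07],3.41],
    [[13.2,1,-0.07],3.41],
    [[13.2,1,-0.07],3.41],
  ],
)

```text
time_s: 7.6
tcp_pos: [0.6083, -0.2282, 0.2306]
orientation: [-1.085, 1.376, -1.378]
ft_force: [1.4, 0.1, -0.6]
finger_gap: 0.129
```

```bash
cat > look.py <<'E'
from rig import robot
from h import *
import sys
np.set_printoptions(precision=4,suppress=True)
tag=sys.argv[1]
o=robot.get_obs()
print(o["time_s"],o["tcp_pos"],o["ft_force"],o["torque"],o["finger_gap"],o["joint_pos"])
sh,t,c,R=plan(o,[.609,-.229,.2],-13.4); print(sh,t,c)
print(R)
for n in("wrist","side","scene"): cv2.imwrite(f"pics/{n}{tag}.png",robot.snapshot(n))
crop(f'pics/side{tag}.png',240,40,120,100,6,f'pics/sidec{tag}.png')
crop(f'pics/scene{tag}.png',340,200,110,140,5,f'pics/scenec{tag}.png')
E
python3 look.py 5
```

```text
7.6 [ 0.6083 -0.2282  0.2306] [ 1.4258  0.093  -0.6442] [-0.007  -0.1242 -0.0067] 0.12925128868955774 [ 0.5966  0.5225 -0.4965  1.4723  0.2543  1.2075 -0.1656]
[0.0234 1.0215 0.0244] 0.012556636407129673 -13.29954690874297
[[-0.23    0.0043  0.9732]
 [-0.9732  0.002  -0.23  ]
 [-0.003  -1.      0.0037]]
```

View pics/sidec5.png

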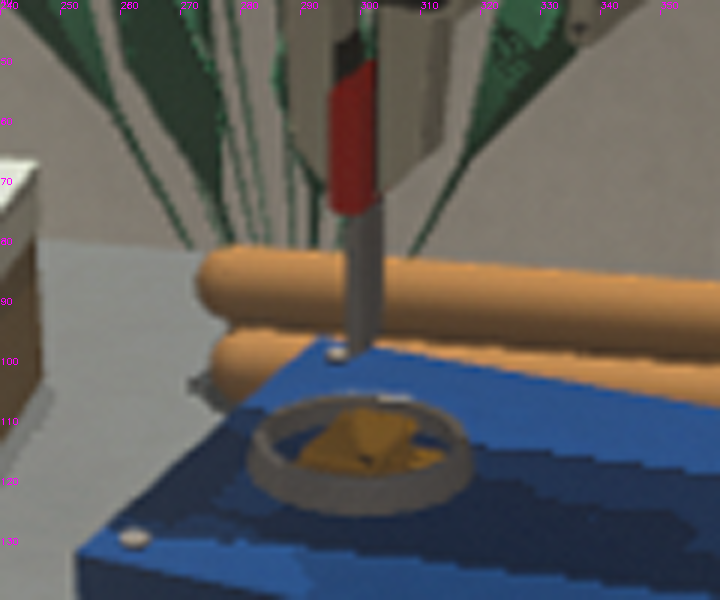

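View pics/scenec5.png

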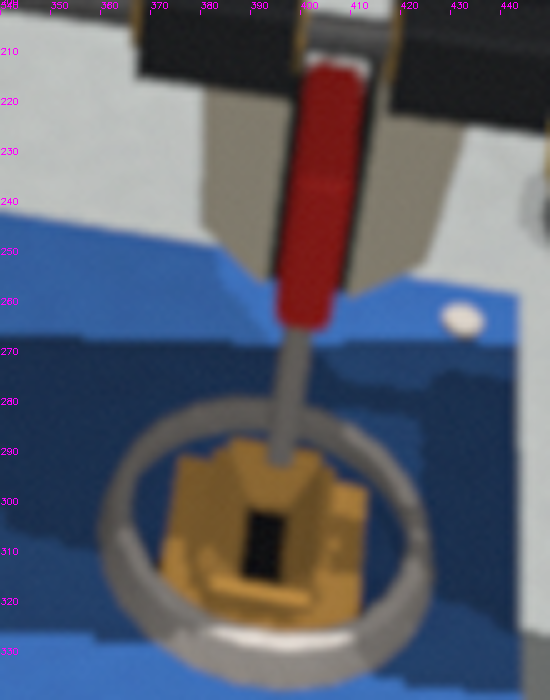

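View pics/wrist5.png

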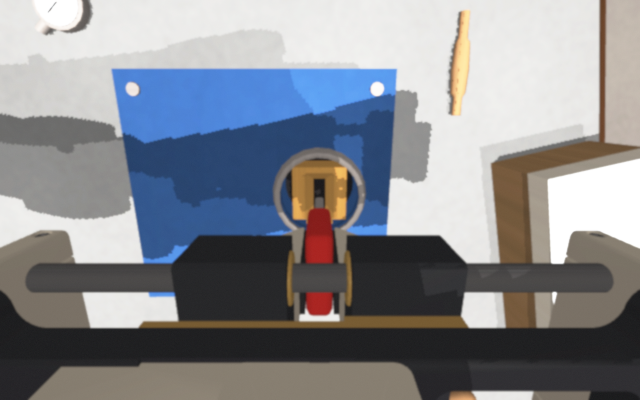

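Run:
```python
from rig import robot
from h import *
np.set_printoptions(precision=4,suppress=True)
crop('pics/wrist5.png',265,140,110,110,7,'pics/wc5.png')
s=robot.camera_info("scene");d=robot.camera_info("side");w=robot.camera_info("wrist")
a=np.radians(-13.3);ex=np.array([np.cos(a),np.sin(a),0]);ey=np.array([-ex[1],ex[0],0])
z=.1732
print("scene tip", back(s,396.3,292.6,z)+ey*.011, "slot", back(s,393.5,302.5,.13)-ey*.0135)
k=np.array([.609,-.229,0]); 
M=lambda pts:[k+ex*x/1e3+ey*y/1e3+[0,0,zz/1e3] for x,y,zz in pts]
P=[(-5,13.5,130),(5,13.5,130),(-5,-13.5,130),(5,-13.5,130),(-12,20.5,142),(12,20.5,142),(-12,-20.5,142),(12,-20.5,142),(-3,11,173),(3,11,173),(-3,-11,173),(3,-11,173),(-40,0,142),(40,0,142),(0,40,142),(0,-40,142)]
for n,c in(("scene",s),("side",d),("wrist",w)): print(n,np.c_[P,proj(c,M(P)).round(1)])
```

```text
scene tip [ 0.6098 -0.2276  0.1732] slot [ 0.6084 -0.2307  0.13  ]
scene [[ -5.   13.5 130.  389.6 300.6]
 [  5.   13.5 130.  397.9 302.1]
 [ -5.  -13.5 130.  387.4 318.7]
 [  5.  -13.5 130.  396.  320.4]
 [-12.   20.5 142.  385.4 288.6]
 [ 12.   20.5 142.  405.3 292.2]
 [-12.  -20.5 142.  381.6 316.1]
 [ 12.  -20.5 142.  402.8 320.2]
 [ -3.   11.  173.  394.7 278.5]
 [  3.   11.  173.  400.  279.4]
 [ -3.  -11.  173.  393.  293.3]
 [  3.  -11.  173.  398.5 294.2]
 [-40.    0.  142.  360.1 297.5]
 [ 40.    0.  142.  428.6 310.3]
 [  0.   40.  142.  396.6 278.5]
 [  0.  -40.  142.  390.5 332.7]]
side [[ -5.   13.5 130.  300.2 119.8]
 [  5.   13.5 130.  295.7 119. ]
 [ -5.  -13.5 130.  305.1 114.8]
 [  5.  -13.5 130.  300.8 114. ]
 [-12.   20.5 142.  302.1 116.4]
 [ 12.   20.5 142.  291.3 114.3]
 [-12.  -20.5 142.  309.6 108.9]
 [ 12.  -20.5 142.  299.1 106.9]
 [ -3.   11.  173.  299.9  99.7]
 [  3.   11.  173.  297.2  99.2]
 [ -3.  -11.  173.  304.1  95.9]
 [  3.  -11.  173.  301.4  95.4]
 [-40.    0.  142.  318.5 115. ]
 [ 40.    0.  142.  283.  108.2]
 [  0.   40.  142.  292.8 119.1]
 [  0.  -40.  142.  307.8 104.5]]
wrist [[ -5.   13.5 130.  314.  180.7]
 [  5.   13.5 130.  325.8 180.7]
 [ -5.  -13.5 130.  314.1 210.9]
 [  5.  -13.5 130.  325.6 210.9]
 [-12.   20.5 142.  305.1 175.5]
 [ 12.   20.5 142.  334.9 175.5]
 [-12.  -20.5 142.  305.7 223.3]
 [ 12.  -20.5 142.  334.2 223.3]
 [ -3.   11.  173.  316.2 197.2]
 [  3.   11.  173.  324.5 197.2]
 [ -3.  -11.  173.  316.3 225.9]
 [  3.  -11.  173.  324.4 225.9]
 [-40.    0.  142.  271.4 200. ]
 [ 40.    0.  142.  368.5 199.8]
 [  0.   40.  142.  320.  151.2]
 [  0.  -40.  142.  320.  244.7]]
```

View pics/wc5.png

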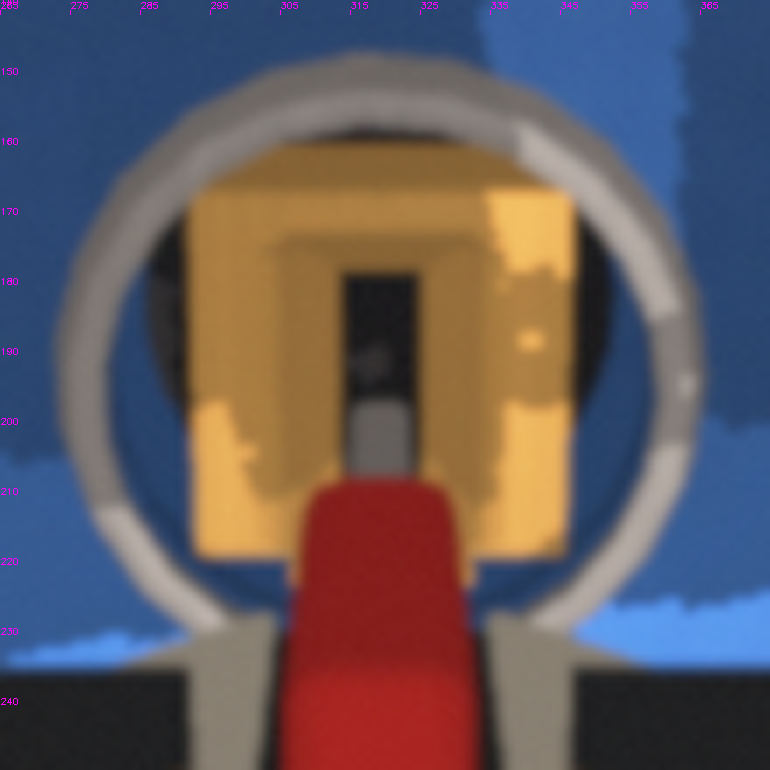

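Run:
```python
from rig import robot
from h import *
np.set_printoptions(precision=1,suppress=True)
s=robot.camera_info("scene");w=robot.camera_info("wrist")
a=np.radians(-13.3);ex=np.array([np.cos(a),np.sin(a),0]);ey=np.array([-ex[1],ex[0],0])
k=np.array([.609,-.229,0])
for z in(.13,.136,.142):
    print(z)
    for n,c,u,v in [("S right top",s,413.6,297.6),("S right bot",s,412.1,323.6),("S left top",s,375.4,290.7),("S far plate top L",s,386.5,287.5),("S far plate top R",s,404.5,290.3),("S near plate topL",s,383,314.5),("S near plate topR",s,402,318.5),
      ("W TL",w,292,167),("W TR",w,346.7,167),("W BL",w,293,219.5),("W BR",w,346,219.5),("W tab",w,319.4,160),("W inner top",w,319.4,174)]:
        p=back(c,u,v,z)-k; print(n,np.array([p@ex,p@ey])*1e3)
cv2.imwrite('pics/z5.png',cv2.resize(cv2.imread('pics/scene5.png')[280:340,355:430],None,fx=10,fy=10,interpolation=cv2.INTER_CUBIC)[:600,:800])
```

```text
0.13
S right top [23.2 24.8]
S right bot [ 23.4 -13.6]
S left top [-23.8  24.8]
S far plate top L [-10.8  33.1]
S far plate top R [11.5 33.8]
S near plate topL [-10.6  -8.7]
S near plate topR [11.6 -9.2]
W TL [-23.4  25.3]
W TR [22.5 25.2]
W BL [-23.6 -21.4]
W BR [ 23.  -21.5]
W tab [-0.4 31.2]
W inner top [-0.4 19.3]
0.136
S right top [22.7 19.7]
S right bot [ 22.9 -18.1]
S left top [-23.6  19.6]
S far plate top L [-10.8  27.8]
S far plate top R [11.2 28.5]
S near plate topL [-10.7 -13.4]
S near plate topR [ 11.2 -13.8]
W TL [-22.9  26.4]
W TR [21.9 26.3]
W BL [-23.1 -19.2]
W BR [ 22.4 -19.3]
W tab [-0.4 32.1]
W inner top [-0.4 20.5]
0.142
S right top [22.2 14.6]
S right bot [ 22.4 -22.7]
S left top [-23.5  14.5]
S far plate top L [-10.9  22.6]
S far plate top R [10.9 23.3]
S near plate topL [-10.7 -18. ]
S near plate topR [ 10.9 -18.4]
W TL [-22.4  27.4]
W TR [21.4 27.4]
W BL [-22.6 -17.1]
W BR [ 21.8 -17.2]
W tab [-0.5 33. ]
W inner top [-0.5 21.7]
```

View pics/z5.png

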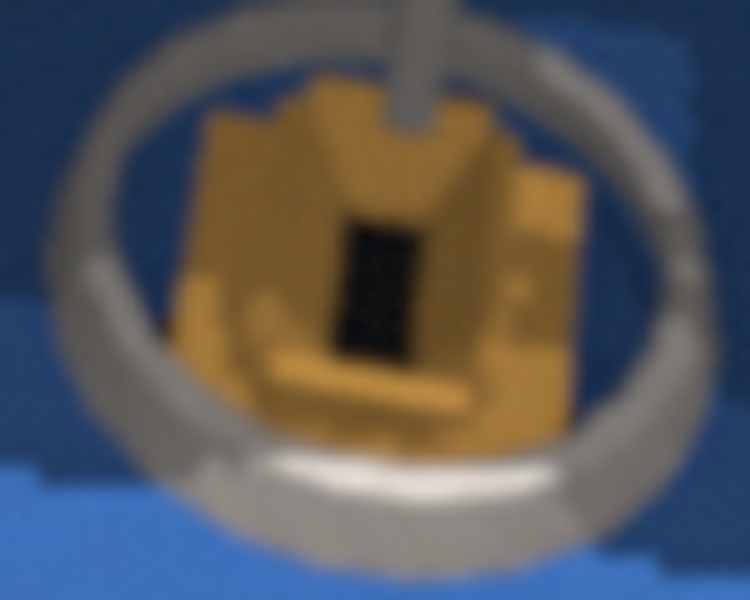

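Request:
step_arm(
  moves=[
    [[-0.04,0.4,-0.01],0],
    [[-0.04,0.8,-0.01],0],
    [[-0.04,1.1,-0.01],0],
    [[-0.04,1.35,-0.01],0],
    [[-0.04,1.6,-0.01],0],
    [[-0.04,1.7,-0.01],0],
    [[-0.04,1.7,-0.01],0],
  ],
)

```text
time_s: 8.62
tcp_pos: [0.6087, -0.2277, 0.1798]
orientation: [-1.085, 1.376, -1.379]
ft_force: [0.9, -0.1, -0.6]
finger_gap: 0.134
```

```bash
python3 look.py 6; python3 -c "
from h import *
crop('pics/wrist6.png',265,140,110,110,7,'pics/wc6.png')"
```

```text
8.625 [ 0.6087 -0.2277  0.1798] [ 0.8602 -0.1185 -0.5631] [-0.0663 -0.0636  0.008 ] 0.13373618335495208 [ 0.5907  0.5622 -0.4863  1.5378  0.2796  1.107  -0.1897]
[ 0.0368 -0.6728  0.0239] 0.004147389827675596 -13.366820881378592
[[-0.2312  0.0048  0.9729]
 [-0.9729  0.0016 -0.2312]
 [-0.0027 -1.      0.0043]]
```

View pics/scenec6.png

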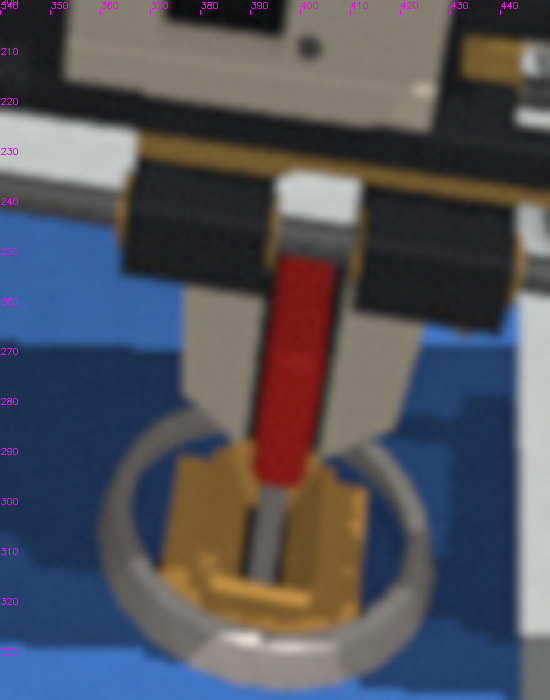

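View pics/wc6.png

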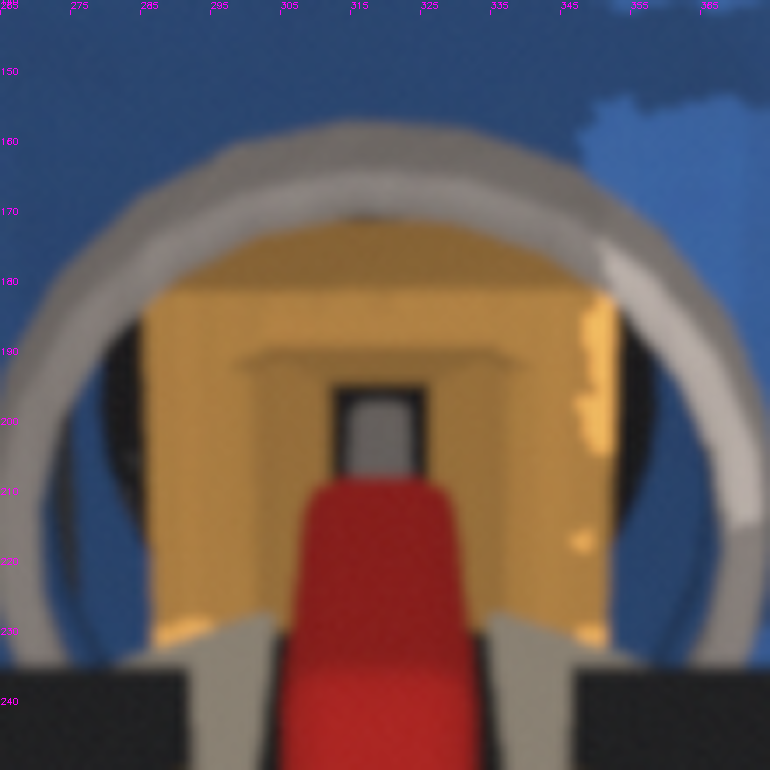

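The tip is in the slot: in the wrist view the blade spans 314.7–324 inside 312.5–326, and there is no contact force. I'm pushing home now.

Request:
step_arm(
  moves=[
    [[0,0.25,0],0],
    [[0,0.5,0],0],
    [[0,0.7,0],0],
    [[0,0.8,0],0],
    [[0,0.86,0],0],
    [[0,0.86,0],0],
    [[0,0.86,0],0],
  ],
)

```text
time_s: 9.65
tcp_pos: [0.6091, -0.2277, 0.1546]
orientation: [-1.084, 1.376, -1.38]
ft_force: [0.2, 0.4, -0.4]
finger_gap: 0.125
```

```bash
python3 look.py 7; python3 -c "
from h import *
crop('pics/wrist7.png',265,140,110,110,7,'pics/wc7.png')"
```

```text
9.65 [ 0.6091 -0.2277  0.1546] [ 0.1767  0.4259 -0.4154] [-0.0514 -0.0979  0.0579] 0.12529698439401835 [ 0.5866  0.5848 -0.4796  1.5661  0.294   1.0578 -0.2021]
[ 0.0382 -1.5117  0.0134] 0.0037888295639465497 -13.369689363488428
[[-0.2312  0.0058  0.9729]
 [-0.9729  0.0013 -0.2312]
 [-0.0026 -1.      0.0053]]
```

View pics/scenec7.png

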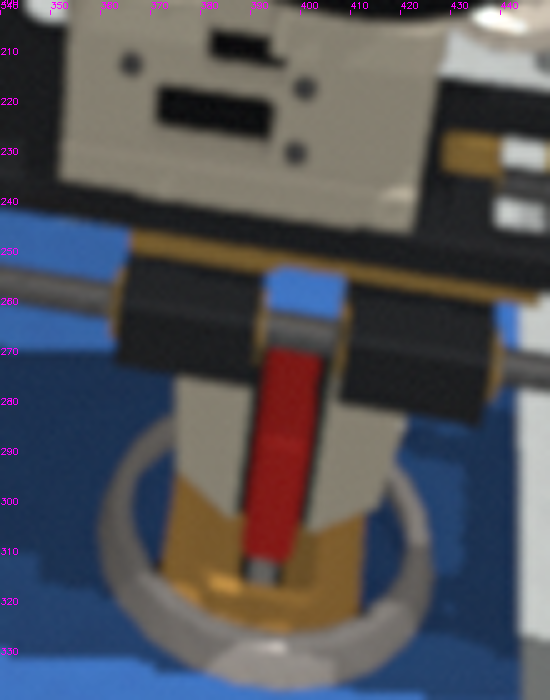

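View pics/wc7.png

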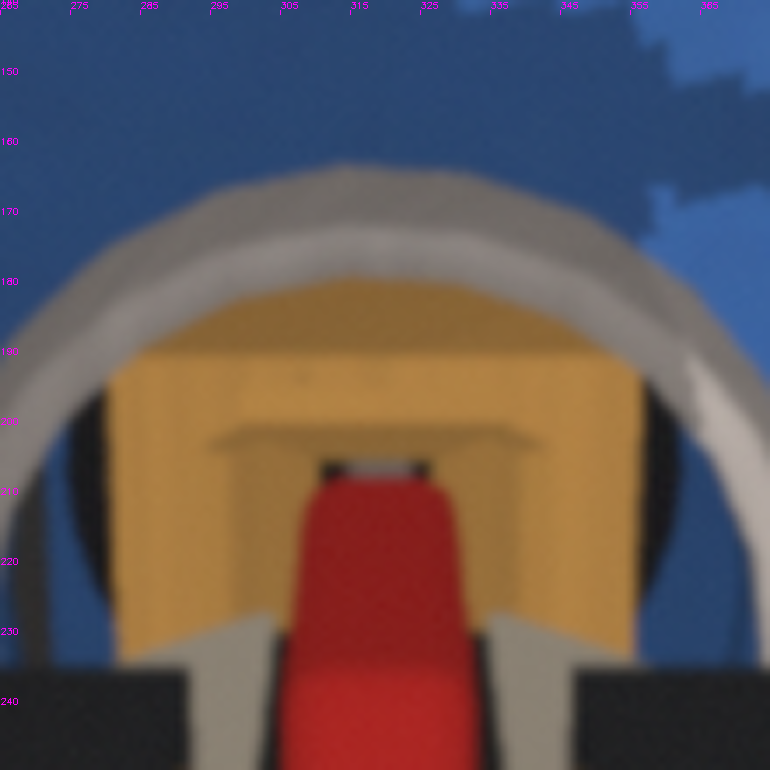

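Request:
step_arm(
  moves=[
    [[0,0.05,0],0],
    [[0,0.1,0],0],
    [[0,0.1,0],0],
    [[0,0.1,0],0],
  ],
)

```text
time_s: 10.3
tcp_pos: [0.6094, -0.2277, 0.1542]
orientation: [-1.084, 1.374, -1.382]
ft_force: [-7.0, 1.2, 18.7]
finger_gap: 0.125
```

Contact at the bottom gives 18.7 N with TCP z 0.154, which matches the expected home height of 0.1544. I'm turning clockwise now.

Request:
step_arm(
  moves=[
    [[0,0,0],0],
    [[0,0,0],0.5],
    [[0,0,0],1.1],
    [[0,0,0],1.7],
    [[0,0,0],2.3],
    [[0,0,0],2.9],
    [[0,0,0],3.5],
    [[0,0,0],4.1],
    [[0,0,0],4.1],
  ],
)

```text
time_s: 11.42
tcp_pos: [0.6084, -0.2269, 0.1544]
orientation: [-0.707, 1.771, -1.773]
ft_force: [-4.7, 2.6, 6.2]
finger_gap: 0.127
```

```bash
python3 look.py 8
```

```text
11.425 [ 0.6084 -0.2269  0.1544] [-4.6967  2.583   6.1529] [0.5512 1.3778 0.0247] 0.12702727240320494 [ 0.4978  0.5606 -0.3394  1.5769  0.2051  1.0347 -0.7044]
[ 0.0277 -1.5215  0.0693] -4.101972442653381 -46.21577954122705
[[-0.7219  0.005   0.6919]
 [-0.6919  0.0009 -0.7219]
 [-0.0042 -1.      0.0028]]
```

View pics/scene8.png

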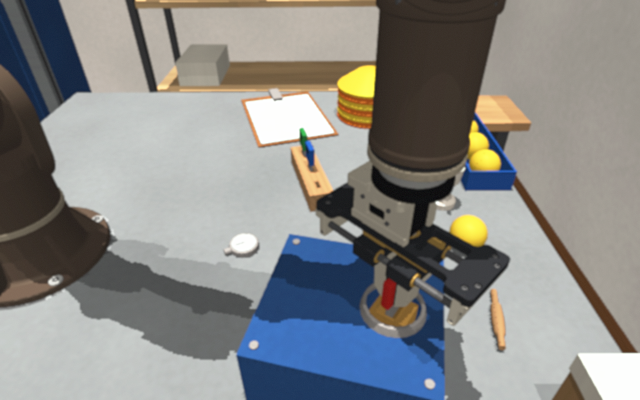

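Request:
step_arm(
  moves=[
    [[0,0,0],0.5],
    [[0,0,0],1.1],
    [[0,0,0],1.7],
    [[0,0,0],2.3],
    [[0,0,0],2.9],
    [[0,0,0],3.5],
    [[0,0,0],4],
    [[0,0,0],4.2],
    [[0,0,0],4.2],
    [[0,0,0],4.2],
  ],
)

```text
time_s: 12.82
tcp_pos: [0.6079, -0.2262, 0.1543]
orientation: [-0.188, 2.127, -2.123]
ft_force: [-4.3, 3.1, 6.0]
finger_gap: 0.128
```

```bash
python3 look.py 9
```

```text
12.825 [ 0.6079 -0.2262  0.1543] [-4.3237  3.1005  5.971 ] [ 0.8955  1.1979 -0.0106] 0.1279060173742368 [ 0.4052  0.544  -0.1966  1.5865  0.1158  1.0193 -1.2145]
[-0.0255 -1.5218  0.096 ] -8.282183329882365 -79.65746663905891
[[-0.9837  0.0039  0.1795]
 [-0.1795  0.0018 -0.9838]
 [-0.0042 -1.     -0.0011]]
```

View pics/scene9.png

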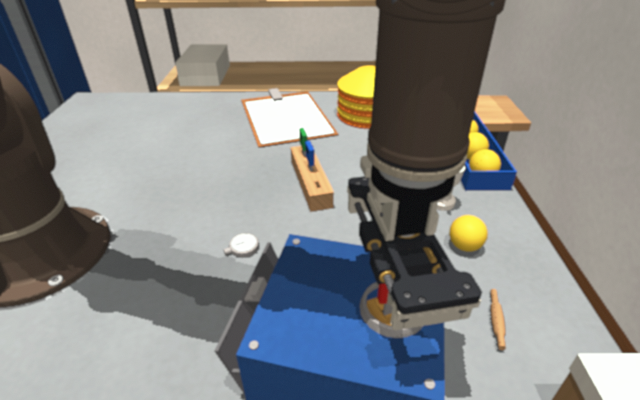

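View pics/side9.png

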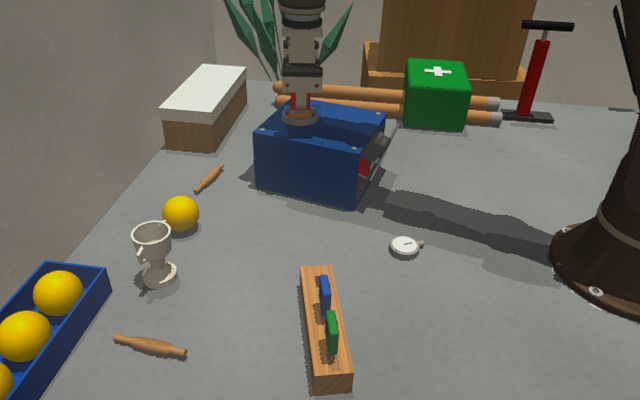

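View pics/wrist9.png

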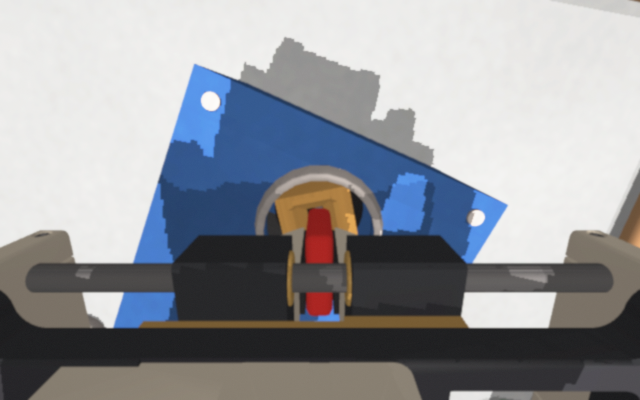

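The bin is open: the grey bin shows tilted out at (250,300) in the scene view. The barrel has followed the key by roughly 0.95 rad. I'm releasing and lifting.

Request:
step_arm(
  moves=[
    [[0,-0.03,0],0],
    [[0,-0.03,0],0],
    [[0,-0.03,0],0],
    [[0,-0.03,0],0],
    [[0,-0.03,0],0],
    [[0,-0.03,0],0],
  ],
  hand=40,
)

```text
time_s: 13.72
tcp_pos: [0.6079, -0.2262, 0.1552]
orientation: [-0.188, 2.127, -2.123]
ft_force: [-0.9, -0.2, -0.8]
finger_gap: 0.437
```

```bash
python3 look.py 10;python3 -c "
from h import *
crop('pics/wrist10.png',245,150,150,180,4,'pics/wc10.png')"
```

```text
13.725 [ 0.6079 -0.2262  0.1552] [-0.875  -0.2285 -0.8323] [0.0101 0.0053 0.0213] 0.43650023190589404 [ 0.4052  0.5431 -0.1966  1.5855  0.1155  1.0211 -1.2141]
[-0.0245 -1.492   0.0952] -8.281852736341616 -79.65482189073293
[[-0.9837  0.004   0.1796]
 [-0.1796  0.0018 -0.9837]
 [-0.0042 -1.     -0.0011]]
```

View pics/wc10.png

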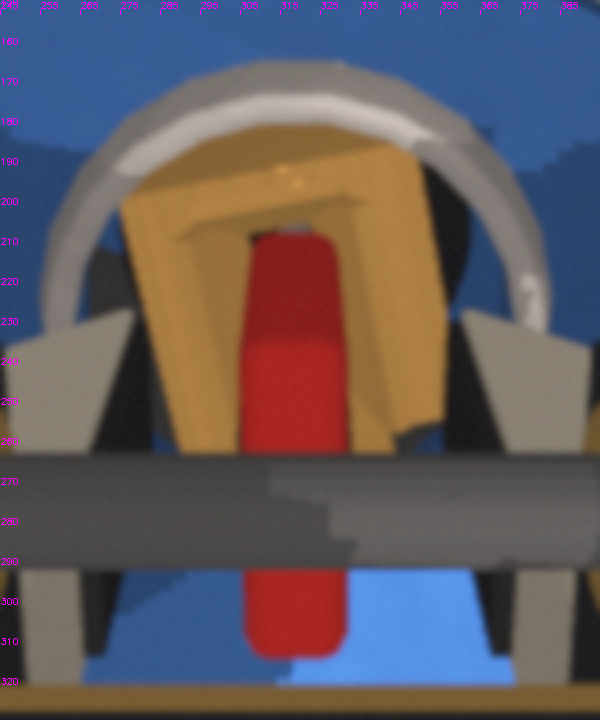

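View pics/sidec10.png

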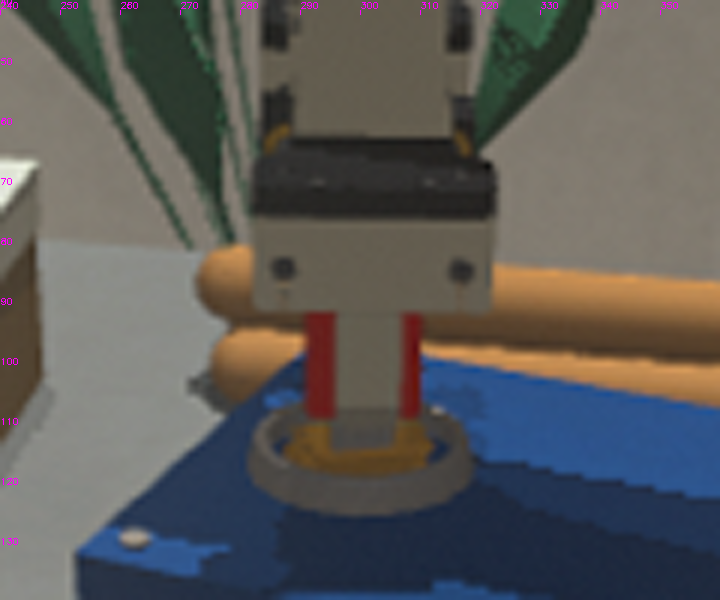

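Request:
step_arm(
  moves=[
    [[0,-0.5,0],0],
    [[0,-1.5,0],0],
    [[0,-3,0],0],
    [[0,-4.5,0],0],
    [[0,-5,0],0],
    [[0,-5,0],0],
    [[0,-5,0],0],
    [[0,-5,0],0],
  ],
)

```text
time_s: 14.88
tcp_pos: [0.6067, -0.2264, 0.3037]
orientation: [-0.191, 2.129, -2.123]
ft_force: [0.4, 0.6, -0.3]
finger_gap: 0.436
```

```bash
python3 look.py 11
```

```text
14.875 [ 0.6067 -0.2264  0.3037] [ 0.3566  0.6032 -0.2944] [-0.0186  0.0218 -0.0264] 0.4362424275656424 [ 0.405   0.4382 -0.1987  1.3808  0.0834  1.3302 -1.1854]
[-0.0526  3.4557  0.1084] -8.281631736641614 -79.6530538931329
[[-0.9837  0.0015  0.1796]
 [-0.1796  0.0027 -0.9837]
 [-0.0019 -1.     -0.0024]]
```

View pics/scene11.png

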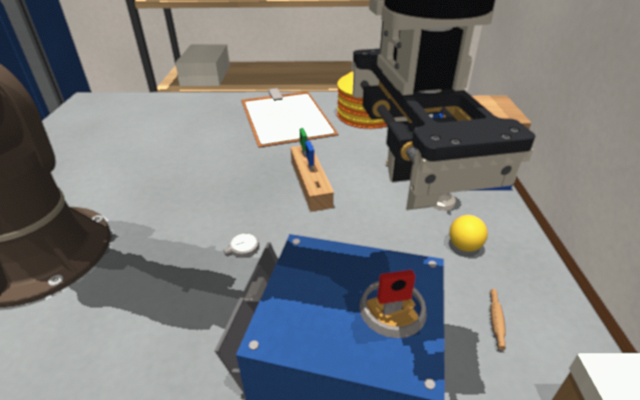

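View pics/sidec11.png

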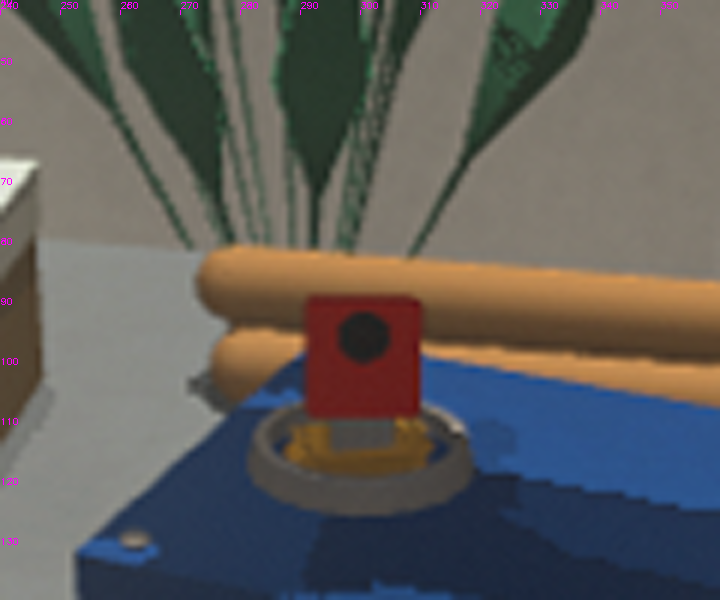

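View pics/wrist11.png

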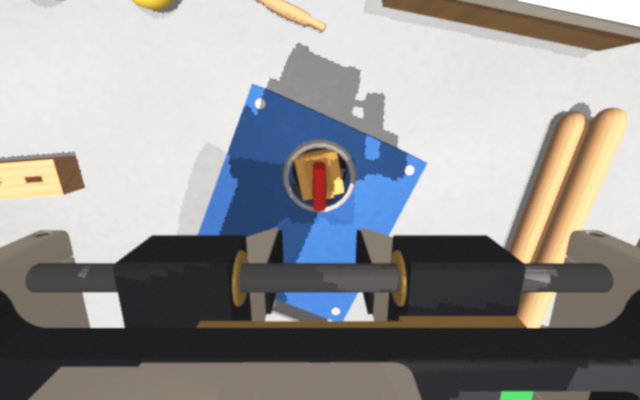

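The key stands upright in the lock, its head is at the same pixels as before release (side view, columns 290–310, rows 89–109), the bin is tilted out, and the gripper is clear. I'm handing in.

```bash
python3 -c "
from rig import robot
print(robot.job_done())"
```

```text
the job is handed in; nothing more can be done
None
```

The red key is standing in the lock, the barrel is turned and the bin has sprung open. I handed the job in at about 15 s; the hand-in gave no verdict.

**What I did:** I lifted the red key out of the rack and centred it over the slot. I pushed it down until it touched the bottom, with 18.7 N and the TCP (tool point) at z 0.154, against about 0.154 expected. Then I turned it 66° (1.16 rad) clockwise, let go and lifted straight up.

**Last checks:**
- **Key:** it stands upright in the lock, and its head did not shift in the side view when I let go.
- **Barrel:** it is at about 0.95 rad. I worked this out from the key's turn minus its play, since no sensor reads it directly; the wrist picture agrees.
- **Bin:** the scene view shows it tilted out. I did not measure the angle.
- **Gripper:** it is about 11 cm clear of the key head, and the wrist force is near zero.

**What disagreed:** before insertion the scene and wrist cameras differed by up to about 5 mm on where the slot was. Comparing the lead-in plates in both views brought that down to about 1 mm. A side load of about 5 N built up as I turned the key and was gone once I released it.

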